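# Square a heat-spreader plate into the corner stop with the stick from the slanted stand

## Robot

A 6-joint arm with a two-finger parallel gripper is mounted at the origin on the work surface. World frame = base frame: x ahead of the robot, y to its left, z up, the work surface at z = 0. Lengths are in m, angles in rad, forces in N, time in s.
With the tool pointing down it reaches from about 0.4 to 0.925 m from the base axis. Payload 12.5 kg.
Tool frame: the origin (TCP) lies on the centre line of the jaws, within the pads' length; the fingertips stand 11 mm ahead of it and the grasp point (between the pads) lies 8 mm behind it (arm.tip_reach is the z of the fingertips in the tool frame, in m); z points along the fingers, y is the line along which they close (so a half turn about z gives the same grasp; the last joint's range is limited). The gripper opens to 95 mm and grips with 3 to 60 N. Pads are 20 mm wide; open, the fingers measure 119 mm over their backs; the gripper's body (75 mm by 180 mm) begins 59 mm behind the grasp point.
Start: joints at [-1.272, 0.491, 1.559, -0, 1.092, -0.106], TCP at [0.246, -0.574, 0.226] pointing down, gripper open.
Joint ranges: [-3.1, 3.1], [-0.84, 2.19], [0.05, 2.79], [-1.13, 4.28], [0.06, 2.93], [-2.69, 2.69]. Speed limits (rad/s): [2.22, 2.22, 2.79, 3.14, 3.14, 3.14].

## Interface

Orientations are given as [roll, pitch, yaw] about the fixed x, y, z axes, in that order (R = Rz(yaw) Ry(pitch) Rx(roll)).
In Python, from cell import telemetry, cams, order, arm gives the robot as it stands.
- The arm moves only by the tool move_arm, never from a script. Its argument "motion" is one flat list of numbers, 5 for each row, row after row: the gripper command: -1 is shut, 1 is fully open, values between are in proportion, then the shift along the world's x, y, z in m, then the turn about the world's z in degrees. In form: [hand, dx, dy, dz, yaw, hand, dx, dy, dz, yaw, ...]. A call has 1 to 8 rows; each row shifts and turns the commanded pose from where the row before left it; what a row does not reach is not made up. A row lasts 1/10 s, in which the tool goes at most 50 mm and 8.59 degrees, less where a joint would pass 70% of its speed; a pose out of reach is approached as far as the arm can. A call is refused whole if a number of a shift passes 0.05 or a number of a turn 8.59, either way. A call with a gripper value outside its range is refused whole. The fingers move at their own pace and stop on an object; "grip_force" is the grip in N (left out, the last holds). Time passes only in rows, so rows that do not move let the fingers close. It gives the time, the measured TCP pose, the force, the opening and the grip force at its end, in the units of the state.
- telemetry.state(): the state, without advancing time (a new reading comes with each control period).
- cams.get_image(name): name is "scene" or "top"; returns the picture (420x560x3 uint8, blue, green, red); there is no depth.
- cams.camera_params(name): a dict with "fx", "fy", "cx", "cy" (pixels), "D" ([k1, k2, p1, p2, k3] as OpenCV has them; the pictures are not rectified), "view" (4x4, takes a point from world to camera coordinates). Camera axes: x right, y down, z forward; pixel columns grow to the right and rows downward; lengths in m; the calibration is good to about 2 mm. A picture is of the moment at which its call begins. camera_params takes no time and is no camera call.
- order.job_done(): hands the job in; it is judged then, once.
Trained networks look in the newest picture that a camera, given by its name, has taken for a name from the list of things; names that differ only in an ending like _2 or _b are one class to them, and where a whole thing is asked for, a point or a joint stands for the part that bears it (a point fixed in the world has none). Each returns a list of dicts, best first, with "conf" (0 to 1); they miss things now and then, are a little off and sometimes report something else, mostly with a low value. They report only what shows in the picture. A call takes as long as a camera call. They do not tell look-alikes from the thing itself.
- cams.masks_of(camera, label): "region" (420x560 bool, what is visible of it) and "at" ([column, row] in pixels, amid what is visible of it).
The state is a dict: "time_s": time; "joint_positions": joint angles; "joint_vel": joint speeds; "tau": joint torques, N m; "position": TCP position; "ee_rot": TCP orientation; "ft_force": force on the tool from outside, world axes, zero at the start; "wrist_torque": the same for the moment, N m; "gripper_width": finger opening in m; "grip_force": force on a finger pad.
Only numpy, scipy, OpenCV 4.12 (cv2) and the standard library are available. Lean on these libraries where they do the work, as an engineer would, in place of code of your own. Each camera call takes 0.05 s, during which the arm holds its last target. There are 200 camera calls.

## Task

Pull the nylon stick out of its light slanted stand straight along its slant, so that the stand stays in its place on its foot and is not tipped, lifted or dragged along. Holding the stick, use its lower end to nudge the aluminium plate along the table until it is flush against both bars of the square corner stop, touching the plate with nothing but the stick. Then lay the stick down (do not drop it) on the black rubber mat, let go of it, and leave everything else on the bench as it is.

Things in the scene. Friction and masses are not known exactly. Their poses are not given: they have to be found in the camera images.
- stick: Straight square nylon rod, 16 x 16 x 160 mm, about 50 g, lower part white, upper 55 mm black. Origin at its middle, z along its length towards the black end, x and y square to its flat sides. At the start it stands in the stand, leaning 35 degrees from vertical towards the stand's -x, its y level and parallel to the stand's y.
- stick_tip (a point): Centre of the flat lower (white) end of the stick, 80 mm from its middle; axes as the stick. At the start it is on the sleeve's floor, the lower 58 mm in the sleeve; the two flat sides that face the stand's +y and -y are free to be gripped from 62 mm above this end upward.
- stand: Light loose plastic stand, grey, about 90 g: a foot 100 (x) x 70 (y) x 6 mm with a square sleeve slanting up from it, 35 degrees from vertical, towards the stand's -x (roughly towards the robot). Sleeve outside 25 mm, inside 19 mm square (1.5 mm play round the stick), 58 mm deep. Origin under the middle of the foot, z up.
- stand_mouth (a point): Centre of the sleeve's mouth, 58 mm up the slanted axis from the sleeve's floor, 64 mm above the table. Only the wall under the stick goes on beyond it, as a 25 mm wide tongue, to 88 mm from the floor.
- lamp: Bench light fixed to the table over the stand. Origin on the table within 12 mm of the stand's, axes within 0.1 rad of it. Lamp head: white bar 36 (x) x 110 (y) x 20 mm, middle at x = -8 mm, underside 249 mm high: it bars a vertical gripper, but one tilted along the stick has room. A 16 mm post on a 120 mm disc at x = +150 mm carries it by an arm at 270 mm height.
- plate: Flat aluminium plate 120 (x) x 90 (y) x 12 mm, about 350 g, smooth, with four screw holes, loose on the table (sliding friction about 0.35). Origin at the middle of its underside, z up. At the start its middle is 15 to 35 mm short of home along the x and along the y of the stop, and it is turned up to 0.2 rad either way.
- plate_corner (a point): Lower corner of the plate at its +x, +y; it belongs in the stop's inner corner.
- stop: Steel L-shaped corner stop fixed to the table, bars 16 mm wide, 20 mm high. Inner face of one bar at x = +60 mm (running from y = -60 to 61), of the other at y = +45 mm (from x = -74 to 76). Open towards -x and -y. Origin on the table where the middle of the plate is when home; the plate's axes are then those of the stop.
- stop_corner (a point): The stop's inner corner on the table, where the inner faces of the two bars meet (stop x = 60, y = 45 mm).
- mat: Black rubber mat, 240 (x) x 120 (y) x 2 mm, fixed on the table between the stand and the stop. Origin at the middle of its underside.
- mug: White mug 80 mm wide and 90 mm high, bystander. Origin under its middle.
- clock: Blue desk clock, 50 (x) x 110 (y) x 60 mm high, bystander. Origin under its middle.
- meter: Black multimeter lying flat, 160 (x) x 80 (y) x 36 mm, bystander. Origin under its middle.
- screwdriver: Screwdriver with black handle, 180 mm long, lying on the table, bystander. Its length is along its x.
- jar: Small glass jar, 56 mm wide, 70 mm high, bystander. Origin under its middle.
- mic: Black hand microphone lying on the table, 65 x 50 x 30 mm high, bystander. Origin under its middle.
Not all that is in view belongs to the job. Of the things shaped like the stick, the white one is meant. What is shaped like the stand but purple is not meant.

How it is judged:
On the way, in this order (a step that is already met when the one before it is completed fails the run):
1. the stick is out of the stand, held by the gripper, and the stand still stands on its foot (distance between stick_tip and stand_mouth above 0.07 m and contact force between the fingers and stick above 1 N and angle between stand's own z axis and vertical below 0.1 rad), for 0.2 s.
2. the plate is against both bars of the stop, within 3 mm and 2 degrees, with the stick still held (x of plate_corner in the frame of stop above 0.057 m and y of plate_corner in the frame of stop above 0.042 m and angle between the x axis of plate and the x axis of stop, either way round below 0.035 rad and height (world z) of plate below 0.006 m and angle between plate's own z axis and vertical below 0.05 rad and contact force between the fingers and stick above 1 N), for 0.2 s.
At the end, for the whole second after the job is handed in: The plate lies flat against both bars of the stop (its corner within 3 mm of each bar, turned less than 2 degrees); the stick lies flat and at rest with its middle over the mat; the stand stands upright within 20 mm of where it was; nothing is held (x of plate_corner in the frame of stop above 0.057 m and y of plate_corner in the frame of stop above 0.042 m and angle between the x axis of plate and the x axis of stop, either way round below 0.035 rad and height (world z) of plate below 0.006 m and angle between each of plate, stand's own z axis and vertical below 0.05 rad and x of stick in the frame of mat between -0.12 and 0.12 m and y of stick in the frame of mat between -0.06 and 0.06 m and height (world z) of stick below 0.02 m and angle between stick's own z axis and vertical between 1.4 and 1.75 rad and linear speed of each of stick, plate below 0.02 m/s and distance of stand from where it was at the start of the episode below 0.02 m); the robot touches nothing.
It fails at once if the stand tips by more than 11 degrees or is lifted more than 20 mm (angle between stand's own z axis and vertical above 0.2 rad or height (world z) of stand above 0.02 m).
It fails at once if the robot itself touches the plate (contact force between the arm and plate above 0.3 N).
It fails at once if the fingers touch the plate (contact force between the fingers and plate above 0.3 N).
It fails at once if the stick is dropped: let go while its middle is more than 80 mm high, out of the stand (distance between stick_tip and stand_mouth above 0.07 m and contact force between the fingers and stick below 0.02 N and height (world z) of stick above 0.08 m).
It fails at once if a bystander is moved by more than 30 mm (distance of any of mug, clock, meter, screwdriver, jar, mic from where it was at the start of the episode above 0.03 m).
It also fails if it takes over 64 s, if anything falls off the work surface, if the arm or the gripper's body presses on something with over 40 N, if the wrist force passes 120 N, or if a joint passes its speed limit or range.

## Working session

There is one attempt and no reset: what is moved stays moved. The work goes in short steps, Python scripts to look and compute and a tool call to move; the robot and the scene stay as the last step left them, time stands still between calls to the robot, and variables do not carry over. Pictures are saved under pics/ and viewed, at most 10 in all, crops included, and the job is handed in when it is done.

Besides the shell and the picture viewer there is one more tool, called after "Request:" as name(argument=value, ...), one argument or row to a line, values as JSON. move_arm: Moves the arm, as the interface text tells. Its arguments: {"type":"object","properties":{"motion":{"type":"array","items":{"type":"number"}},"grip_force":{"type":"number"}},"required":["motion"]}

```bash
mkdir -p pics; cat > h.py <<'E'
import numpy as np, cv2
from cell import telemetry, cams, order, arm
def cam(n):
    p=cams.camera_params(n); K=np.array([[p['fx'],0,p['cx']],[0,p['fy'],p['cy']],[0,0,1.]])
    return K,np.array(p['D'],float),np.array(p['view'])
def ray(n,px):
    K,D,V=cam(n); u=cv2.undistortPoints(np.array(px,float).reshape(-1,1,2),K,D).reshape(-1,2)
    d=np.c_[u,np.ones(len(u))]@V[:3,:3]; o=-V[:3,:3].T@V[:3,3]; return o,d
def atz(n,px,z):
    o,d=ray(n,px); return o+d*((z-o[2])/d[:,2:])
def proj(n,P):
    K,D,V=cam(n); return cv2.projectPoints(np.array(P,float).reshape(-1,1,3),cv2.Rodrigues(V[:3,:3])[0],V[:3,3],K,D)[0].reshape(-1,2)
E
python3 - <<'E'
from h import *
for n in('scene','top'):
    cv2.imwrite(f'pics/{n}0.png',cams.get_image(n)); K,D,V=cam(n); print(n,-V[:3,:3].T@V[:3,3],K[0,0])
    for l in('stick','stand','plate','stop','mat','lamp','mug','clock','meter','screwdriver','jar','mic'):
        for m in cams.masks_of(n,l):
            if m['conf']>.3: print(n,l,round(m['conf'],2),np.round(m['at']),np.round(atz(n,m['at'],.01)[0],3),m['region'].sum())
E
```

```text
scene [0.924677   0.49169727 0.99511888] 403.45220885495405
scene stick 0.68 [352. 276.] [0.449 0.204 0.01 ] 264
scene stick 0.61 [464. 293.] [0.245 0.421 0.01 ] 471
scene stand 0.9 [202. 247.] [ 0.726 -0.12   0.01 ] 836
scene stand 0.61 [338. 302.] [0.53  0.237 0.01 ] 951
scene plate 0.98 [238. 179.] [ 0.503 -0.274  0.01 ] 836
scene plate 0.58 [198. 138.] [ 0.509 -0.516  0.01 ] 1039
scene stop 0.68 [235. 198.] [ 0.553 -0.215  0.01 ] 505
scene mat 0.91 [299. 236.] [0.482 0.014 0.01 ] 2741
scene mat 0.53 [201. 140.] [ 0.507 -0.5    0.01 ] 1033
scene lamp 0.74 [314. 323.] [0.617 0.243 0.01 ] 3604
scene mug 0.81 [436. 345.] [0.413 0.464 0.01 ] 1605
scene clock 0.58 [220. 298.] [0.77  0.043 0.01 ] 1010
scene meter 0.63 [200. 137.] [ 0.498 -0.515  0.01 ] 1044
scene screwdriver 0.72 [387. 260.] [0.335 0.228 0.01 ] 219
scene jar 0.72 [246. 257.] [ 0.644 -0.02   0.01 ] 440
scene jar 0.51 [236. 199.] [ 0.553 -0.212  0.01 ] 550
scene mic 0.54 [283. 149.] [ 0.303 -0.295  0.01 ] 299
top [ 0.37900998 -0.00512205  1.11326389] 394.3994216113808
top stick 0.7 [180. 207.] [0.502 0.256 0.01 ] 210
top 
[... 192 characters left out ...]
9 0.01 ] 530
top plate 0.83 [372. 215.] [ 0.492 -0.283  0.01 ] 1310
top plate 0.68 [182. 205.] [0.506 0.25  0.01 ] 198
top stop 0.65 [347. 185.] [ 0.576 -0.212  0.01 ] 648
top stop 0.35 [194. 202.] [0.518 0.216 0.01 ] 518
top mug 0.71 [ 95. 231.] [0.429 0.483 0.01 ] 1184
top clock 0.98 [256. 110.] [0.789 0.051 0.01 ] 988
top meter 0.58 [455. 213.] [ 0.505 -0.516  0.01 ] 1909
top meter 0.33 [ 98. 229.] [0.435 0.476 0.01 ] 1220
top screwdriver 0.83 [185. 266.] [0.339 0.232 0.01 ] 405
top screwdriver 0.51 [457. 215.] [ 0.499 -0.521  0.01 ] 1867
top jar 0.59 [275. 151.] [ 0.668 -0.007  0.01 ] 379
top mic 0.85 [379. 282.] [ 0.307 -0.302  0.01 ] 501
top mic 0.32 [182. 208.] [0.498 0.25  0.01 ] 217
```

View pics/scene0.png

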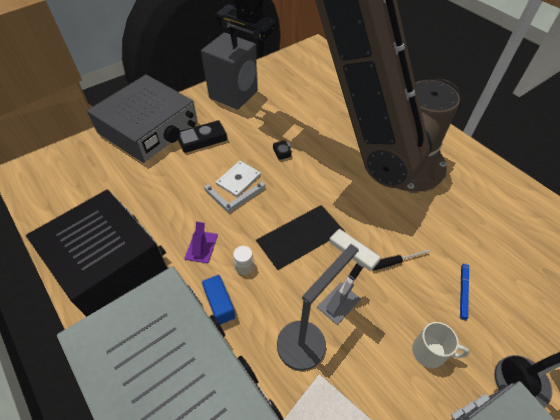

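View pics/top0.png

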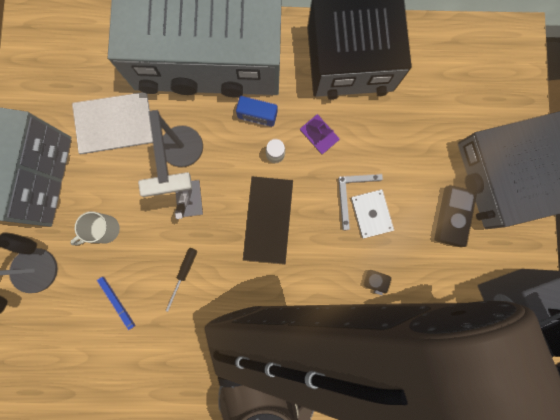

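```bash
python3 - <<'E'
from h import *
a=cv2.imread('pics/top0.png');b=cv2.imread('pics/scene0.png')
def crop(im,x,y,w,h,s):
    c=cv2.resize(im[y:y+h,x:x+w],None,fx=s,fy=s,interpolation=cv2.INTER_CUBIC)
    for i in range(0,w,10):
        cv2.putText(c,str(x+i),(i*s,8),0,.3,(0,0,255),1); c[::4,i*s]=(0,0,255)
    for i in range(0,h,10):
        cv2.putText(c,str(y+i),(0,i*s+8),0,.3,(0,0,255),1); c[i*s,::4]=(0,0,255)
    return c
r1=np.hstack([crop(a,140,165,66,50,6),crop(a,330,168,66,74,6)[:444]] if 0 else [crop(a,330,166,66,74,6),crop(b,200,152,66,74,6)])
cv2.imwrite('pics/plate0.png',r1)
r2=np.hstack([crop(a,135,165,72,60,5),crop(b,310,225,86,60,5)][:1]+[crop(b,310,230,80,60,5)]); 
r3=np.hstack([crop(a,135,100,72,60,5),crop(b,310,290,80,60,5)])
cv2.imwrite('pics/stand0.png',np.vstack([r2,r3]))
print(r1.shape,r2.shape)
E
```

```text
(444, 792, 3) (300, 760, 3)
```

View pics/plate0.png

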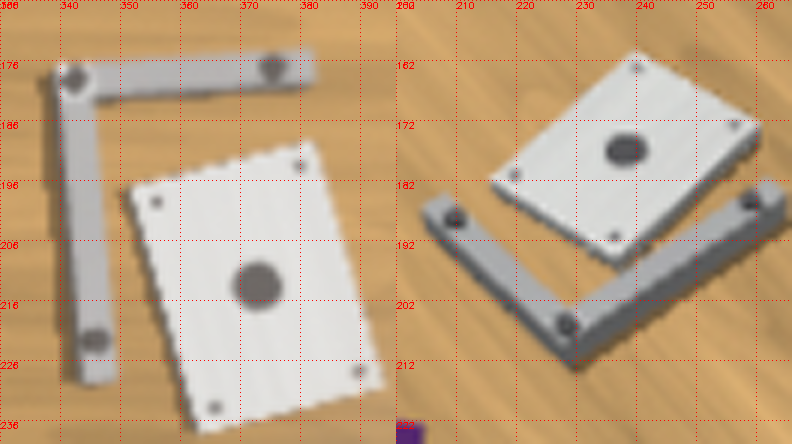

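View pics/stand0.png

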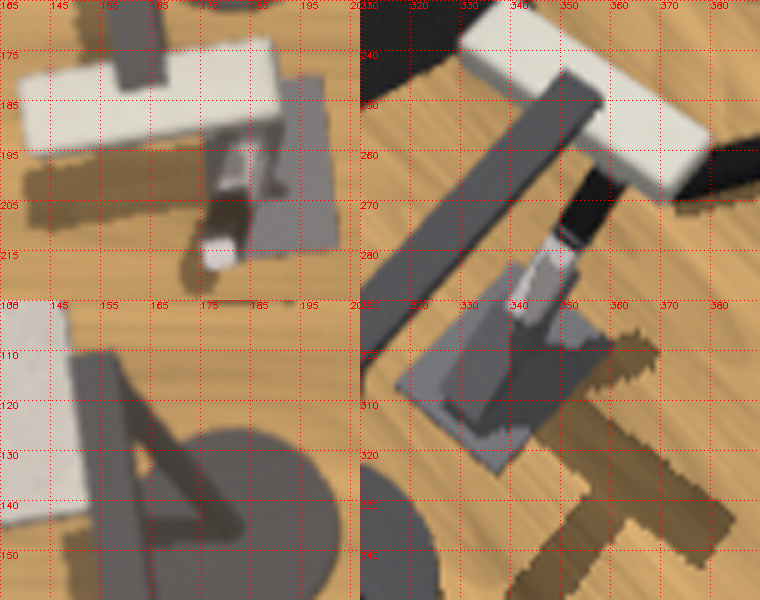

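```bash
python3 - <<'E'
from h import *
from scipy.optimize import least_squares
def fit(name,z,obs,x0):
    def P(q,xy):
        c,s=np.cos(q[2]),np.sin(q[2]); xy=np.array(xy)/1000; return np.c_[xy@np.array([[c,s],[-s,c]])+q[:2],np.full(len(xy),z)]
    def f(q): return np.concatenate([(proj(c,P(q,[o[0] for o in L]))-np.array([o[1] for o in L],float)).ravel() for c,L in obs.items()])
    r=least_squares(f,x0,loss='soft_l1',x_scale=[.1,.1,.1]); print(name,np.round(r.x,4),'res',np.round(f(r.x),1)); return r.x
pl=fit('plate',.012,{'top':[((60,45),(351.3,197.3)),((60,-45),(382,189.8)),((-60,-45),(393.8,230.7)),((-60,45),(363.3,238))],
 'scene':[((60,45),(237,194.8)),((60,-45),(215.7,181.7)),((-60,45),(260.7,172.3)),((-60,-45),(239.8,160.7))]},[.5,-.28,0])
st=fit('stop',.02,{'top':[((76,61),(339.7,176.8)),((76,-60),(382.2,174)),((60,-60),(382.5,180.2)),((-74,61),(343.3,230.2)),((-74,45),(349.7,229.3)),((60,45),(346.2,182.3))],
 'scene':[((76,61),(230,210.3)),((76,-60),(204.3,186.5)),((-74,61),(264.5,184.5)),((-74,45),(261.5,182)),((60,45),(229.3,203.7))]},[.55,-.27,0])
sd=fit('stand',.006,{'top':[((50,-35),(199.6,180.4)),((-50,-35),(202.6,214.6))],'scene':[((50,-35),(317,306.5)),((50,35),(337.5,322)),((-50,35),(361,299)),((-50,-35),(341.5,282.4))]},[.53,.22,0])
fit('lamp',.269,{'top':[((10,55),(138.4,181.4)),((10,-55),(189,172.6)),((-26,-55),(191.6,188)),((-26,55),(141.4,196.6))]},[.53,.22,0])
def inv(q,p): 
    c,s=np.cos(q[2]),np.sin(q[2]); d=np.array(p)-q[:2]; return np.array([c*d[0]+s*d[1],-s*d[0]+c*d[1]])
c,s=np.cos(pl[2]),np.sin(pl[2])
print('plate in stop',inv(st,pl[:2]),pl[2]-st[2])
for px in [(178.8,215.2)]:
    p=atz('top',px,.1475)[0]; print('stick top',p, 'in stand',inv(sd,p[:2]))
for m in cams.masks_of('top','mat')+cams.masks_of('scene','mat')[:1]:
    n='top' if m['at'][0]<285 and m['at'][1]<235 and m['conf'] else 'scene'
    print('mat',m['conf'],m['at'])
# mat corners by eye in top0
print(np.round(atz('top',[(251,177),(293,180),(286,263),(243.5,261)],.002),3))
for a in (-.2,-.05,.03):
    pass
E
```

```text
plate [ 0.4956 -0.2831  0.2745] res [-0.5 -0.1 -0.6 -0.3 -0.4 -0.1 -0.9  0.5 -0.5 -0.6 -0.6 -0.8 -0.2 -0.7
 -0.3 -1.3]
stop [ 0.5268 -0.2554  0.0864] res [-0.9  0.  -0.7  0.3 -0.4 -0.3 -0.1 -0.3 -0.7  0.3 -1.3 -0.2 -2.7 -1.9
 -0.7 -1.   0.4 -1.2  0.1 -1.5 -1.  -1.2]
stand [0.5255 0.2377 0.1368] res [-1.5 -0.3 -1.3  0.4 -0.5 -1.  -0.5  1.9  0.4 -0.9 -0.5 -1.3]
lamp [0.5281 0.2303 0.2073] res [-0.1 -0.4  0.3 -0.5  0.3  0.2 -0.7  0.7]
plate in stop [-0.03347874 -0.02493827] 0.18804724119724453
stick top [0.46582689 0.22495755 0.1475    ] in stand [-0.06081619 -0.00448896]
mat 0.91 [298.7, 235.9]
[[ 0.594  0.061  0.002]
 [ 0.588 -0.06   0.002]
 [ 0.353 -0.045  0.002]
 [ 0.356  0.074  0.002]]
```

View pics/grip0.png

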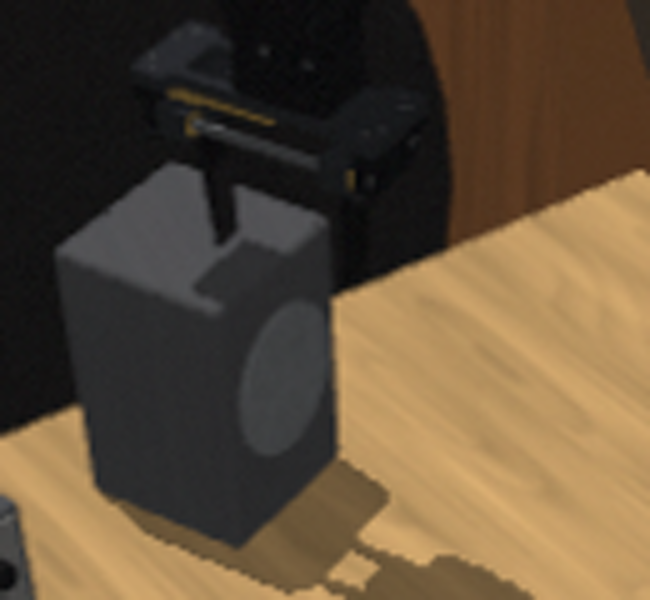

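Request:
move_arm(
  motion=[0.2, 0, 0, 0.04, 0, 0.2, 0, 0, 0.04, 0, 0.2, 0.042, 0.046, 0, -2.5, 0.2, 0.042, 0.046, 0, -2.5, 0.2, 0.042, 0.046, 0, -2.5, 0.2, 0.042, 0.046, 0, -2.5, 0.2, 0.042, 0.046, 0, -2.5, 0.2, 0.042, 0.046, 0, -2.7],
  grip_force=50,
)

```text
time_s: 2.2
position: [0.4495, -0.3513, 0.3059]
ee_rot: [3.141, -0.0, 0.138]
ft_force: [0.5, -0.2, -0.0]
gripper_width: 0.057
grip_force: 0.0
```

```bash
python3 - <<'E'
from h import *
t=np.array([.467,.226,.1475]); a=.137; u=np.array([-.574*np.cos(a),-.574*np.sin(a),.819])
f=t-.160*u
print('tip',f); 
for s in (62,105,160): print(s,proj('scene',f+u*s/1000)[0],proj('top',f+u*s/1000)[0])
# mid face points on upper side (normal +x,+z)
n=np.array([.819*np.cos(a),.819*np.sin(a),.574])*.008
print('upper face 105',proj('scene',f+u*.105+n),proj('top',f+u*.105+n))
E
```

```text
tip [0.55797947 0.23854276 0.01646   ]
62 [341.86347337 289.78772032] [183.76562322 196.72373636]
105 [350.13975299 277.021945  ] [181.52484792 204.23792008]
160 [361.17288207 260.02567959] [178.39696522 214.71148787]
upper face 105 [[348.73265596 277.83539091]] [[180.90058942 201.48998892]]
```

Request:
move_arm(
  motion=[0.2, 0, 0.045, 0, 0, 0.2, 0, 0.045, 0, 0, 0.2, 0, 0.045, 0, 0, 0.2, 0, 0.045, 0, 0, 0.2, 0, 0.045, 0, 0, 0.2, 0, 0.045, 0, 0, 0.2, 0, 0.03, 0, 0, 0.2, 0, 0, 0, 0],
)

```text
time_s: 3.0
position: [0.4481, -0.0501, 0.306]
ee_rot: [-3.141, -0.001, 0.143]
ft_force: [0.3, -0.6, -0.6]
gripper_width: 0.0569
grip_force: 0.0
```

Request:
move_arm(
  motion=[0.2, -0.012, 0.04, 0, 0, 0.2, -0.012, 0.04, 0, 0, 0.2, -0.012, 0.04, 0, 0, 0.2, -0.012, 0.04, 0, 0, 0.2, 0, 0.04, 0, 0, 0.2, 0, 0.04, 0, 0, 0.2, 0, 0.027, 0, 0, 0.2, 0, 0, 0, 0],
)

```text
time_s: 3.8
position: [0.4007, 0.216, 0.3056]
ee_rot: [-3.141, -0.0, 0.142]
ft_force: [-0.0, 0.4, -0.5]
gripper_width: 0.057
grip_force: 0.0
```

Request:
move_arm(
  motion=[0.2, 0, 0, -0.04, 0, 0.2, 0, 0, -0.04, 0, 0.2, 0, 0, -0.04, 0, 0.2, 0, 0, -0.04, 0, 0.2, 0, 0, -0.009, 0, 0.2, 0, 0, 0, 0],
)

```text
time_s: 4.4
position: [0.4006, 0.2133, 0.1363]
ee_rot: [3.141, 0.002, 0.139]
ft_force: [-0.1, 0.6, 0.3]
gripper_width: 0.0569
grip_force: 0.0
```

Request:
move_arm(
  motion=[0.2, 0.022, 0.005, 0, 0, 0.2, 0.022, 0.005, 0, 0, 0.2, 0, 0, 0, 0],
)

```text
time_s: 4.7
position: [0.4477, 0.2245, 0.1389]
ee_rot: [-3.141, -0.005, 0.139]
ft_force: [-0.2, 1.3, 0.9]
gripper_width: 0.0571
grip_force: 0.0
```

```bash
python3 - <<'E'
from h import *
a=cams.get_image('top');b=cams.get_image('scene'); cv2.imwrite('pics/t1.png',a);cv2.imwrite('pics/s1.png',b)
r=lambda im,x,y:cv2.resize(im[y:y+100,x:x+78],None,fx=5,fy=5,interpolation=cv2.INTER_CUBIC)
cv2.imwrite('pics/v1.png',np.hstack([r(a,135,150),r(b,318,215)])); print(telemetry.state()['position'])
E
```

```text
[0.44480902 0.22384345 0.13807057]
```

View pics/v1.png

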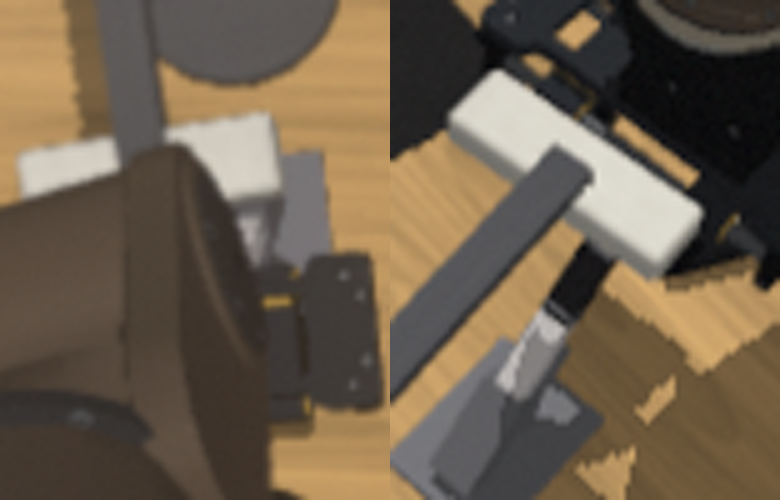

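Request:
move_arm(
  motion=[0.2, 0.007, 0.001, 0, 0, 0.2, 0.007, 0.001, 0, 0, 0.2, 0, 0, 0, 0, 0.2, 0, 0, 0, 0],
)

```text
time_s: 5.2
position: [0.4584, 0.226, 0.1367]
ee_rot: [3.141, 0.0, 0.139]
ft_force: [0.3, 0.3, -0.5]
gripper_width: 0.0569
grip_force: 0.0
```

Request:
move_arm(
  motion=[-0.4, 0, 0, 0, 0, -0.5, 0, 0, 0, 0, -0.6, 0, 0, 0, 0, -0.7, 0, 0, 0, 0, -1, 0, 0, 0, 0, -1, 0, 0, 0, 0, -1, 0, 0, 0, 0, -1, 0, 0, 0, 0],
  grip_force=20,
)

```text
time_s: 6.0
position: [0.4584, 0.2261, 0.1367]
ee_rot: [3.142, 0.0, 0.14]
ft_force: [-0.1, 0.7, -0.7]
gripper_width: 0.0158
grip_force: 20.0
```

Request:
move_arm(
  motion=[-1, 0, 0, 0, 0, -1, -0.0028, -0.0004, 0.0041, 0, -1, -0.0028, -0.0004, 0.0041, 0, -1, -0.0028, -0.0004, 0.0041, 0, -1, -0.0028, -0.0004, 0.0041, 0, -1, -0.0028, -0.0004, 0.0041, 0, -1, -0.0028, -0.0004, 0.0041, 0, -1, 0, 0, 0, 0],
  grip_force=50,
)

```text
time_s: 6.8
position: [0.4415, 0.2237, 0.1619]
ee_rot: [-3.142, -0.001, 0.14]
ft_force: [0.6, 0.2, -0.1]
gripper_width: 0.0155
grip_force: 50.0
```

```bash
python3 - <<'E'
from h import *
a=cams.get_image('top');b=cams.get_image('scene'); cv2.imwrite('pics/s2.png',b)
r=lambda im,x,y:cv2.resize(im[y:y+100,x:x+78],None,fx=5,fy=5,interpolation=cv2.INTER_CUBIC)
cv2.imwrite('pics/v2.png',np.hstack([r(cv2.imread('pics/s1.png'),318,230),r(b,318,230)])); print(telemetry.state()['position'])
E
```

```text
[0.44165666 0.22368139 0.16137498]
```

View pics/v2.png

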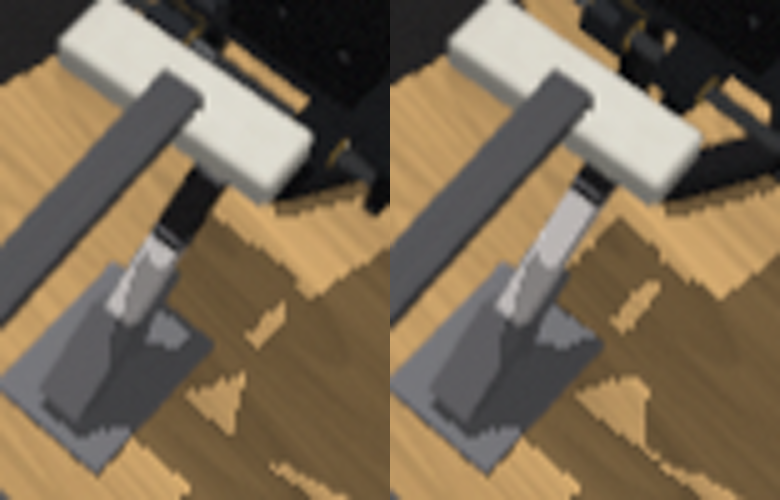

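Request:
move_arm(
  motion=[-1, -0.0057, -0.0008, 0.0082, 0, -1, -0.0057, -0.0008, 0.0082, 0, -1, -0.0057, -0.0008, 0.0082, 0, -1, -0.0057, -0.0008, 0.0082, 0, -1, -0.0057, -0.0008, 0.0082, 0, -1, -0.0057, -0.0008, 0.0082, 0, -1, -0.0057, -0.0008, 0.0082, 0, -1, 0, 0, 0, 0],
)

```text
time_s: 7.7
position: [0.4014, 0.2181, 0.2198]
ee_rot: [-3.141, -0.002, 0.14]
ft_force: [-0.5, 0.1, -0.4]
gripper_width: 0.0151
grip_force: 50.0
```

Request:
move_arm(
  motion=[-1, -0.0057, -0.0008, 0.0082, 0, -1, -0.0057, -0.0008, 0.0082, 0, -1, -0.0057, -0.0008, 0.0082, 0, -1, -0.0057, -0.0008, 0.0082, 0, -1, 0, 0, 0.01, 0, -1, 0, 0, 0.01, 0, -1, 0, 0, 0.01, 0, -1, 0, 0, 0, 0],
)

```text
time_s: 8.5
position: [0.3795, 0.215, 0.2828]
ee_rot: [-3.141, -0.002, 0.139]
ft_force: [-0.3, 0.1, -0.0]
gripper_width: 0.0151
grip_force: 50.0
```

```bash
python3 - <<'E'
from h import *
b=cams.get_image('scene'); cv2.imwrite('pics/s3.png',b)
cv2.imwrite('pics/v3.png',cv2.resize(b[190:330,290:430],None,fx=4,fy=4,interpolation=cv2.INTER_CUBIC)); print(telemetry.state()['position'])
E
```

```text
[0.37925455 0.2149239  0.28198395]
```

View pics/v3.png

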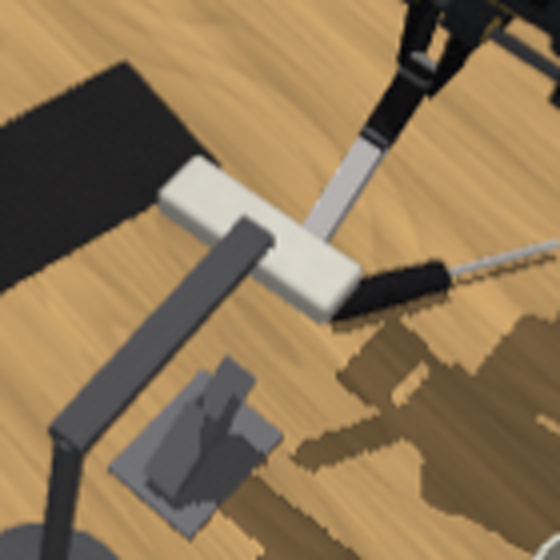

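Request:
move_arm(
  motion=[-1, 0, -0.02, 0, 0, -1, 0, -0.035, 0, -2, -1, 0, -0.035, 0, -2, -1, 0.01, -0.035, 0, -2, -1, 0.025, -0.035, 0, -2, -1, 0.025, -0.035, 0, 0, -1, 0.02, -0.0125, 0, 0, -1, 0, 0, 0, 0],
)

```text
time_s: 9.35
position: [0.4606, 0.0055, 0.2806]
ee_rot: [3.141, 0.001, -0.003]
ft_force: [-0.4, -0.1, 0.3]
gripper_width: 0.0152
grip_force: 50.0
```

Request:
move_arm(
  motion=[-1, 0, 0, -0.03, 0, -1, 0, 0, -0.03, 0, -1, 0, 0, -0.03, 0, -1, 0, 0, -0.03, 0, -1, 0, 0, -0.02, 0, -1, 0, 0, 0, 0, -1, 0, 0, 0, 0],
)

```text
time_s: 10.05
position: [0.4587, 0.0077, 0.1418]
ee_rot: [-3.142, 0.001, 0.0]
ft_force: [0.4, -0.0, -0.5]
gripper_width: 0.0155
grip_force: 50.0
```

```bash
python3 - <<'E'
from h import *
b=cams.get_image('scene'); s=telemetry.state(); p=s['position']; print(p,s['ee_rot'])
y=s['ee_rot'][2]; t=p+[.1004*np.cos(y),.1004*np.sin(y),-.120]
q=proj('scene',[t,p]); print(t,q)
c=cv2.resize(b[170:290,240:400],None,fx=5,fy=5,interpolation=cv2.INTER_CUBIC)
cv2.circle(c,tuple(int(v) for v in (q[0]-[240,170])*5),4,(0,0,255),1)
cv2.imwrite('pics/v4.png',c)
E
```

```text
[0.45909197 0.00764249 0.14225247] [ 3.14143358e+00 -6.57881950e-04  3.09988874e-04]
[0.55949197 0.00767361 0.02225247] [[276.20558313 245.60663332]
 [306.17124611 202.76650198]]
```

View pics/v4.png

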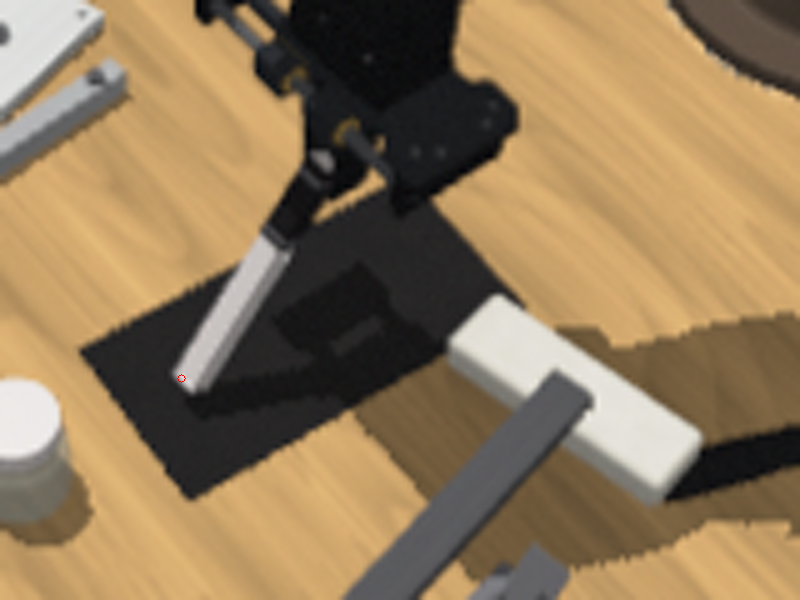

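Request:
move_arm(
  motion=[-1, 0.015, 0, 0, 0, -1, 0, 0, -0.006, 0, -1, 0, 0, -0.006, 0, -1, 0, 0, -0.002, 0, -1, 0, 0, 0, 0],
  grip_force=12,
)

```text
time_s: 10.6
position: [0.4727, 0.0075, 0.1273]
ee_rot: [-3.141, 0.002, -0.0]
ft_force: [-3.3, 0.0, 5.6]
gripper_width: 0.0161
grip_force: 12.0
```

Request:
move_arm(
  motion=[-1, -0.0092, 0, -0.0066, 0, -1, -0.0085, 0, -0.007, 0, -1, -0.0082, 0, -0.0079, 0, -1, -0.0076, 0, -0.0083, 0, -1, -0.0068, 0, -0.0087, 0, -1, -0.0063, 0, -0.0094, 0, -1, 0, 0, 0, 0],
  grip_force=8,
)

```text
time_s: 11.3
position: [0.4258, 0.0075, 0.0787]
ee_rot: [-3.141, 0.003, -0.0]
ft_force: [-0.9, -0.1, 0.5]
gripper_width: 0.0157
grip_force: 8.0
```

```bash
python3 - <<'E'
from h import *
b=cams.get_image('scene')
cv2.imwrite('pics/v5.png',cv2.resize(b[170:290,240:400],None,fx=4,fy=4,interpolation=cv2.INTER_CUBIC)); print(telemetry.state()['ft_force'])
E
```

```text
[-0.48574516  0.50831353 -0.18882002]
```

View pics/v5.png

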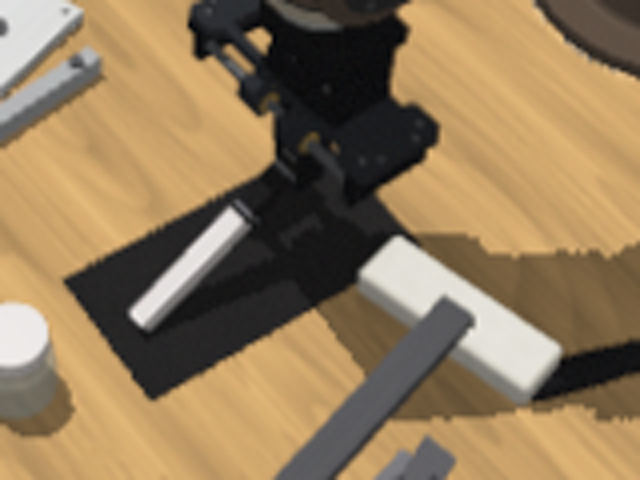

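Request:
move_arm(
  motion=[-1, -0.0055, 0, -0.0095, 0, -1, -0.005, 0, -0.0102, 0, -1, -0.0042, 0, -0.0105, 0, -1, -0.0033, 0, -0.0105, 0, -1, -0.0027, 0, -0.0108, 0, -1, -0.0015, 0, -0.009, 0, -1, 0, 0, 0, 0],
)

```text
time_s: 12.05
position: [0.4051, 0.0074, 0.0185]
ee_rot: [-3.142, 0.001, -0.0]
ft_force: [0.1, -0.0, 0.2]
gripper_width: 0.0158
grip_force: 8.0
```

```bash
cat >> h.py <<'E'
def white(n,z,box,thr=130):
    "world xy of bright low-saturation pixels within a world box [x0,x1,y0,y1] at height z -> largest blob rect"
    im=cams.get_image(n); hsv=cv2.cvtColor(im,cv2.COLOR_BGR2HSV); P=np.array([[box[0],box[2],z],[box[0],box[3],z],[box[1],box[2],z],[box[1],box[3],z]])
    poly=cv2.convexHull(proj(n,P).astype(np.int32)); m=np.zeros(im.shape[:2],np.uint8); cv2.fillConvexPoly(m,poly,1)
    m&=((hsv[...,2]>thr)&(hsv[...,1]<60)).astype(np.uint8)
    k,lab,st,_=cv2.connectedComponentsWithStats(m); i=1+np.argmax(st[1:,4]); v,u=np.nonzero(lab==i)
    w=atz(n,np.c_[u,v],z)[:,:2]; return len(u),cv2.minAreaRect(w.astype(np.float32)),w
E
python3 - <<'E'
from h import *
for n in('scene','top'):
    k,r,w=white(n,.018,[.4,.62,-.07,.08]); print(n,k,r)
print(telemetry.state())
E
```

```text
scene 218 ((0.5140143036842346, 0.006905055604875088), (0.11144775152206421, 0.019517958164215088), 3.203474760055542)
top 201 ((0.5196020007133484, 0.006637668237090111), (0.015708746388554573, 0.09869164973497391), 89.4004135131836)
{'time_s': 12.15, 'joint_positions': array([-1.45132567e-01,  5.84263765e-01,  2.26690399e+00, -3.27281026e-04,
        2.90560307e-01,  1.42613832e+00]), 'joint_vel': array([ 0.00146723, -0.00954118,  0.00031474, -0.00128193,  0.00130294,
       -0.00051033]), 'tau': array([-5.02474525e-02, -4.66390193e+01, -5.79815984e+00,  1.67865423e-02,
       -1.95773765e-01,  1.40998476e-03]), 'position': array([0.40535513, 0.00732867, 0.01916434]), 'ee_rot': array([ 3.14151943e+00,  1.47518611e-04, -1.60996074e-04]), 'ft_force': array([-0.07934219,  0.29516586,  0.01994566]), 'wrist_torque': array([ 0.02934518,  0.0205191 , -0.00139133]), 'grip_force': 7.9997992515563965, 'gripper_width': 0.01570907119969471}
```

Request:
move_arm(
  motion=[-1, 0, 0, -0.002, 0, -0.5, 0, 0, 0, 0, -0.2, 0, 0, 0, 0, -0.2, 0, 0, 0, 0, -0.2, 0.012, 0, 0, 0, -0.2, 0.013, 0, 0, 0, -0.2, 0, 0, 0, 0, -0.2, 0, 0, 0, 0],
)

```text
time_s: 12.95
position: [0.4302, 0.0074, 0.017]
ee_rot: [3.142, 0.0, 0.0]
ft_force: [0.7, -0.0, 0.7]
gripper_width: 0.0378
grip_force: 0.0
```

```bash
python3 - <<'E'
from h import *
for n in('scene','top'):
    k,r,w=white(n,.018,[.4,.62,-.07,.08]); print(n,k,r)
E
```

```text
scene 210 ((0.5161238312721252, 0.009504717774689198), (0.10648994147777557, 0.019558031111955643), 0.058526478707790375)
top 133 ((0.533715009689331, 0.00599845964461565), (0.0651135966181755, 0.014063466340303421), 1.5323185920715332)
```

Request:
move_arm(
  motion=[-0.5, 0, 0, -0.001, 0, -1, 0, 0, 0, 0, -1, 0, 0, 0, 0, -1, 0, 0, 0, 0, -1, 0, 0, 0, 0, -1, 0, 0, 0.015, 0, -1, 0, 0, 0.025, 0, -1, 0, 0, 0, 0],
  grip_force=50,
)

```text
time_s: 13.85
position: [0.431, 0.0073, 0.0579]
ee_rot: [3.141, -0.003, 0.0]
ft_force: [0.6, 0.6, -1.6]
gripper_width: 0.0156
grip_force: 50.0
```

```bash
python3 - <<'E'
from h import *
for n in('scene','top'):
    k,r,w=white(n,.058,[.4,.62,-.07,.08]); print(n,k,r,[np.round(proj(n,[[.57,.007,z]])[0],1) for z in(.02,.06)],w.max(0))
# refine plate/stop: plate white blob
k,r,w=white('top',.012,[.38,.62,-.36,-.2],150); print('plate',k,r)
p=telemetry.state(); print(p['position'],p['gripper_width'])
E
```

```text
scene 221 ((0.515479564666748, 0.009902545250952244), (0.022818319499492645, 0.10668285936117172), 89.88306427001953) [array([273.1, 247.8]), array([273. , 240.1])] [0.56882113 0.02125587]
top 141 ((0.5362520217895508, 0.005806136876344681), (0.06285222619771957, 0.013562344945967197), 1.539835810661316) [array([269.5, 184.6]), array([269.4, 182. ])] [0.567849   0.01342933]
plate 1335 ((0.4975077211856842, -0.2841446101665497), (0.12050221115350723, 0.09076913446187973), 15.697233200073242)
[0.42998439 0.00736345 0.05568209] 0.015449520699625826
```

Request:
move_arm(
  motion=[-1, 0, 0, 0.03, 0, -1, 0, 0, 0.03, 0, -1, -0.005, -0.04, 0, 7.5, -1, -0.005, -0.04, 0, 7.5, -1, -0.01, -0.04, 0, 7.5, -1, -0.01, -0.04, 0, 7.5, -1, -0.01, -0.04, 0, 7.5, -1, -0.01, -0.04, 0, 7.5],
)

```text
time_s: 14.8
position: [0.3805, -0.2288, 0.115]
ee_rot: [-3.14, 0.0, 0.773]
ft_force: [1.1, 0.6, -0.4]
gripper_width: 0.0154
grip_force: 50.0
```

Request:
move_arm(
  motion=[-1, -0.01, -0.04, 0, 7.5, -1, -0.01, -0.04, 0, 7.5, -1, -0.015, -0.04, 0, 0, -1, -0.015, -0.035, 0, 0, -1, 0, 0, 0, 0],
)

```text
time_s: 15.3
position: [0.3299, -0.3859, 0.1147]
ee_rot: [-3.141, 0.0, 1.026]
ft_force: [0.3, -0.6, -0.6]
gripper_width: 0.0153
grip_force: 50.0
```

Request:
move_arm(
  motion=[-1, 0, 0, -0.03, 0, -1, 0, 0, -0.03, 0, -1, 0, 0, -0.025, 0, -1, 0, 0, -0.013, 0, -1, 0, 0, 0, 0],
)

```text
time_s: 15.8
position: [0.3311, -0.3813, 0.0163]
ee_rot: [-3.138, -0.002, 1.03]
ft_force: [0.1, 0.2, -0.4]
gripper_width: 0.0157
grip_force: 50.0
```

```bash
python3 - <<'E'
from h import *
s=telemetry.state(); print(s['position'],s['ee_rot'],s['ft_force'])
k,r,w=white('scene',.012,[.36,.62,-.37,-.2],150); print(k,r)
for m in cams.masks_of('scene','plate')[:1]:
    v,u=np.nonzero(m['region']); print(m['conf'],cv2.minAreaRect(atz('scene',np.c_[u,v],.012)[:,:2].astype(np.float32)))
k,r,w=white('top',.018,[.33,.45,-.38,-.25],110); print('stick?',k,r)
E
```

```text
[ 0.33108872 -0.38126109  0.01626813] [-3.13823708e+00 -1.65235715e-03  1.03011602e+00] [ 0.06157238  0.15130877 -0.44126222]
770 ((0.49757158756256104, -0.2816642224788666), (0.12244204431772232, 0.0916731134057045), 14.948515892028809)
stick? 183 ((0.4418033957481384, -0.29403984546661377), (0.022188305854797363, 0.09182716906070709), 1.4857981204986572)
```

Request:
move_arm(
  motion=[-1, 0.01, 0.001, 0, 0, -1, 0.007, 0.0006, 0, 0, -1, 0.006, 0.0005, 0, 0, -1, 0.006, 0.0005, 0, 0, -1, 0.006, 0.0005, 0, 0, -1, 0, 0, 0, 0],
)

```text
time_s: 16.55
position: [0.3673, -0.3793, 0.0181]
ee_rot: [3.141, 0.0, 1.03]
ft_force: [-0.0, 0.8, -0.4]
gripper_width: 0.0156
grip_force: 50.0
```

```bash
cat >> h.py <<'E'
def plate():
    "plate centre/yaw in stop frame from both cameras by fitting the 120x90 outline to bright blob"
    S=np.array([.528,-.2545]); a=.0864
    for n in('scene','top'):
        k,r,w=white(n,.012,[.36,.62,-.37,-.19],165 if n=='top' else 150)
        w=w-S; q=np.c_[np.cos(a)*w[:,0]+np.sin(a)*w[:,1],-np.sin(a)*w[:,0]+np.cos(a)*w[:,1]].astype(np.float32)
        (c,d,t)=cv2.minAreaRect(q); print(n,k,'c',np.round(c,4),'d',np.round(d,3),'t',round((t+45)%90-45,1))
    s=telemetry.state(); print(np.round(s['position'],4),np.round(s['ee_rot'],3),np.round(s['ft_force'],1))
E
python3 -c "from h import *; plate()"
```

```text
scene 803 c [-0.0323 -0.0288] d [0.146 0.092] t 8.0
top 1114 c [-0.0201 -0.0296] d [0.119 0.091] t 7.2
[ 0.3667 -0.3793  0.018 ] [3.141 0.    1.03 ] [-0.7  0.   0.5]
```

Request:
move_arm(
  motion=[-1, 0.005, 0.0004, 0, 0, -1, 0.005, 0.0004, 0, 0, -1, 0.004, 0.0003, 0, 0, -1, 0, 0, 0, 0],
)

```text
time_s: 17.05
position: [0.381, -0.3782, 0.018]
ee_rot: [3.141, 0.0, 1.03]
ft_force: [-0.0, -0.0, -0.4]
gripper_width: 0.0155
grip_force: 50.0
```

```bash
python3 -c "from h import *; plate()"
```

```text
scene 1044 c [ 0.0009 -0.0106] d [0.144 0.133] t 2.1
top 994 c [-0.0052 -0.0328] d [0.114 0.09 ] t 3.9
[ 0.3807 -0.3782  0.018 ] [3.141 0.    1.03 ] [ 0.1  0.3 -1.2]
```

Request:
move_arm(
  motion=[-1, 0.004, 0.0003, 0, 0, -1, 0.003, 0.0003, 0, 0, -1, 0, 0, 0, 0],
)

```text
time_s: 17.45
position: [0.3878, -0.3776, 0.0181]
ee_rot: [3.141, 0.0, 1.03]
ft_force: [-0.5, -0.2, -1.7]
gripper_width: 0.0155
grip_force: 50.0
```

Request:
move_arm(
  motion=[-1, 0.002, 0.0002, 0, 0, -1, 0, 0, 0, 0],
)

```text
time_s: 17.65
position: [0.3896, -0.3774, 0.0181]
ee_rot: [3.142, -0.0, 1.03]
ft_force: [-0.1, 0.2, 0.4]
gripper_width: 0.0157
grip_force: 50.0
```

```bash
python3 -c "from h import *; plate()"
```

```text
scene 1063 c [-0.0059 -0.0118] d [0.158 0.134] t 1.3
top 1339 c [ 0.0124 -0.0114] d [0.131 0.138] t 0.0
[ 0.3895 -0.3774  0.0181] [3.141 0.    1.03 ] [-1.3 -0.2  0. ]
```

Request:
move_arm(
  motion=[-1, 0.002, 0.0002, 0, 0, -1, 0, 0, 0, 0],
)

```text
time_s: 17.95
position: [0.3916, -0.3772, 0.0181]
ee_rot: [3.142, -0.0, 1.03]
ft_force: [-1.0, 0.5, -0.2]
gripper_width: 0.0157
grip_force: 50.0
```

Request:
move_arm(
  motion=[-1, 0.002, 0.0002, 0, 0, -1, 0, 0, 0, 0],
)

```text
time_s: 18.15
position: [0.3935, -0.3769, 0.018]
ee_rot: [-3.141, 0.0, 1.03]
ft_force: [-2.2, 0.7, -0.1]
gripper_width: 0.0158
grip_force: 50.0
```

Request:
move_arm(
  motion=[-1, 0.002, 0.0002, 0, 0, -1, 0, 0, 0, 0],
)

```text
time_s: 18.35
position: [0.3951, -0.3767, 0.018]
ee_rot: [-3.141, 0.0, 1.031]
ft_force: [-6.7, -1.4, -1.1]
gripper_width: 0.0157
grip_force: 50.2
```

Request:
move_arm(
  motion=[-1, 0.0015, 0.0001, 0, 0, -1, 0, 0, 0, 0, -1, 0, 0, 0, 0],
)

```text
time_s: 18.65
position: [0.3962, -0.3765, 0.0179]
ee_rot: [-3.14, 0.0, 1.031]
ft_force: [-7.7, -1.4, 1.0]
gripper_width: 0.0161
grip_force: 50.4
```

Request:
move_arm(
  motion=[-1, -0.01, -0.005, 0, 0, -1, -0.02, -0.02, 0, 0, -1, -0.01, -0.03, 0, 0, -1, 0, -0.01, 0, 0, -1, 0, 0, 0, 0],
)

```text
time_s: 19.15
position: [0.3567, -0.4432, 0.0181]
ee_rot: [3.14, 0.001, 1.027]
ft_force: [-0.0, 0.6, -0.1]
gripper_width: 0.0158
grip_force: 50.0
```

```bash
python3 - <<'E'
from h import *
plate()
# sharpest: edges via line fits on brightness along -x and -y faces (top cam)
S=np.array([.528,-.2545]); a=.0864; ex=np.array([np.cos(a),np.sin(a)]); ey=np.array([-ex[1],ex[0]])
for n in('top','scene'):
    g=cv2.cvtColor(cams.get_image(n),cv2.COLOR_BGR2GRAY).astype(np.float32)
    def edge(o,d,t):
        P=np.array([np.r_[S+o*1.0,.012]+np.r_[d*s,0] for s in t]); q=proj(n,P).astype(np.float32)
        v=cv2.remap(g,q[:,:1],q[:,1:],cv2.INTER_LINEAR).ravel(); v=cv2.GaussianBlur(v.reshape(1,-1),(0,0),3).ravel(); k=np.argmax(np.diff(v)[3:-3])+3; return t[k],np.diff(v)[k]
    t=np.arange(-.03,.03,.0005)
    for y in(-.06,-.04,-.02,0,.015): print(n,'-x face y',y,np.round(edge(-.06*ex+y*ey,ex,t),4))
    for x in(-.045,-.02,.02,.04): print(n,'-y face x',x,np.round(edge(-.07*ey+x*ex,ey,t),4))
E
```

```text
scene 1018 c [ 0.0071 -0.0124] d [0.133 0.134] t 0.6
top 1742 c [ 0.0088 -0.0121] d [0.138 0.139] t 0.0
[ 0.357  -0.4411  0.0179] [-3.141 -0.     1.029] [ 0.2  1.  -1.5]
top -x face y -0.06 [1.0000e-03 5.6968e+00]
top -x face y -0.04 [0.     8.4986]
top -x face y -0.02 [1.0000e-03 5.4867e+00]
top -x face y 0 [-5.0000e-04  6.9056e+00]
top -x face y 0.015 [0.024  0.6998]
top -y face x -0.045 [-0.012  5.187]
top -y face x -0.02 [-0.0115  4.1511]
top -y face x 0.02 [-0.011   4.0118]
top -y face x 0.04 [-0.0115  4.0638]
scene -x face y -0.06 [0.     4.0715]
scene -x face y -0.04 [-5.0000e-04  4.7353e+00]
scene -x face y -0.02 [5.000e-04 3.713e+00]
scene -x face y 0 [0.0115 4.1021]
scene -x face y 0.015 [0.012  0.6192]
scene -y face x -0.045 [-0.009  4.224]
scene -y face x -0.02 [-0.0095  3.2904]
scene -y face x 0.02 [-0.0085  3.7459]
scene -y face x 0.04 [-0.008  3.14 ]
```

Request:
move_arm(
  motion=[-1, 0, 0, 0, -7, -1, 0, 0, 0, -7, -1, 0, 0, 0, -7, -1, 0, 0, 0, -7, -1, 0.02, 0.01, 0, -7, -1, 0.02, 0.01, 0, 0, -1, 0.02, 0.01, 0, 0, -1, 0, 0, 0, 0],
)

```text
time_s: 20.15
position: [0.419, -0.4098, 0.0181]
ee_rot: [3.141, -0.0, 0.422]
ft_force: [0.0, -0.4, -0.6]
gripper_width: 0.0154
grip_force: 50.0
```

Request:
move_arm(
  motion=[-1, -0.0005, 0.006, 0, 0, -1, -0.0005, 0.006, 0, 0, -1, -0.0005, 0.006, 0, 0, -1, -0.0005, 0.006, 0, 0, -1, -0.0005, 0.006, 0, 0, -1, 0, 0, 0, 0],
)

```text
time_s: 20.75
position: [0.4142, -0.3809, 0.0181]
ee_rot: [-3.141, 0.0, 0.419]
ft_force: [-0.1, 0.1, -0.4]
gripper_width: 0.0155
grip_force: 50.0
```

```bash
cat >> h.py <<'E'
def faces(xf=-.06,yf=-.045,ys=(-.03,-.015,0,.015,.03),xs=(-.045,-.03,-.015,.02,.035,.045)):
    S=np.array([.528,-.2545]); a=.0864; ex=np.array([np.cos(a),np.sin(a)]); ey=np.array([-ex[1],ex[0]]); t=np.arange(-.025,.025,.0005)
    for n in('top','scene'):
        g=cv2.cvtColor(cams.get_image(n),cv2.COLOR_BGR2GRAY).astype(np.float32)
        def edge(o,d):
            q=proj(n,np.array([np.r_[S+o+d*s,.012] for s in t])).astype(np.float32)
            v=cv2.GaussianBlur(cv2.remap(g,q[:,:1],q[:,1:],cv2.INTER_LINEAR).reshape(1,-1),(0,0),3).ravel(); k=np.argmax(np.diff(v)[3:-3])+3; return round(t[k]*1000,1),round(float(np.diff(v)[k]),1)
        print(n,'x',[edge(xf*ex+y*ey,ex) for y in ys],'y',[edge(yf*ey+x*ex,ey) for x in xs])
    s=telemetry.state(); print(np.round(s['position'],4),np.round(s['ee_rot'],3),np.round(s['ft_force'],1))
E
python3 -c "
from h import *
faces(yf=-.063,ys=(-.055,-.04,-.02,0,.01))"
```

```text
top x [(np.float64(10.0), 0.2), (np.float64(2.0), 0.2), (np.float64(20.5), 0.9), (np.float64(7.5), 0.6), (np.float64(1.0), 0.7)] y [(np.float64(-23.5), 0.0), (np.float64(-23.5), 0.0), (np.float64(7.5), 0.8), (np.float64(5.5), 8.8), (np.float64(-21.5), 4.9), (np.float64(-1.5), 4.2)]
scene x [(np.float64(-21.0), 6.3), (np.float64(4.0), 6.5), (np.float64(9.0), 7.5), (np.float64(-0.5), 9.9), (np.float64(0.0), 9.1)] y [(np.float64(-2.5), 6.7), (np.float64(0.5), 7.9), (np.float64(0.0), 7.2), (np.float64(0.5), 3.6), (np.float64(0.0), 4.3), (np.float64(1.5), 3.1)]
[ 0.4144 -0.3816  0.0181] [-3.141  0.     0.419] [ 1.2 -1.  -0.2]
```

Request:
move_arm(
  motion=[-1, -0.0005, 0.005, 0, 0, -1, -0.0005, 0.005, 0, 0, -1, -0.0002, 0.003, 0, 0, -1, 0, 0, 0, 0],
)

```text
time_s: 21.25
position: [0.4133, -0.3682, 0.0181]
ee_rot: [-3.141, 0.0, 0.419]
ft_force: [-0.3, -0.1, -0.2]
gripper_width: 0.0156
grip_force: 50.0
```

Request:
move_arm(
  motion=[-1, -0.0002, 0.002, 0, 0, -1, 0, 0, 0, 0],
)

```text
time_s: 21.45
position: [0.4131, -0.3666, 0.0181]
ee_rot: [3.141, -0.0, 0.419]
ft_force: [0.7, -0.3, -0.8]
gripper_width: 0.0153
grip_force: 50.0
```

Request:
move_arm(
  motion=[-1, -0.0002, 0.002, 0, 0, -1, 0, 0, 0, 0],
)

```text
time_s: 21.65
position: [0.4129, -0.3646, 0.0181]
ee_rot: [3.142, -0.0, 0.419]
ft_force: [-0.0, -0.7, -0.7]
gripper_width: 0.0156
grip_force: 50.0
```

Request:
move_arm(
  motion=[-1, -0.0002, 0.002, 0, 0, -1, 0, 0, 0, 0],
)

```text
time_s: 21.85
position: [0.4126, -0.3625, 0.0181]
ee_rot: [-3.142, 0.0, 0.419]
ft_force: [1.1, -0.9, -0.8]
gripper_width: 0.0157
grip_force: 50.0
```

Request:
move_arm(
  motion=[-1, -0.0001, 0.0015, 0, 0, -1, 0, 0, 0, 0],
)

```text
time_s: 22.05
position: [0.4126, -0.3614, 0.0181]
ee_rot: [3.141, -0.0, 0.419]
ft_force: [-0.9, -3.8, 0.1]
gripper_width: 0.0157
grip_force: 50.1
```

```bash
python3 -c "
from h import *
faces()"
```

```text
top x [(np.float64(11.0), 0.3), (np.float64(-13.0), 0.2), (np.float64(-3.5), 0.2), (np.float64(19.0), 0.8), (np.float64(9.0), 0.8)] y [(np.float64(-23.0), 0.1), (np.float64(-22.5), 0.1), (np.float64(22.5), 0.3), (np.float64(20.5), 8.0), (np.float64(-1.5), 9.9), (np.float64(-21.0), 4.8)]
scene x [(np.float64(-19.5), 5.5), (np.float64(7.5), 7.9), (np.float64(10.5), 8.2), (np.float64(1.0), 8.0), (np.float64(-1.0), 11.0)] y [(np.float64(-1.0), 8.4), (np.float64(0.5), 8.3), (np.float64(1.5), 6.7), (np.float64(0.5), 3.5), (np.float64(0.5), 3.2), (np.float64(1.0), 3.4)]
[ 0.4126 -0.3615  0.0181] [ 3.141 -0.     0.419] [ 0.3 -3.6 -0.9]
```

Request:
move_arm(
  motion=[-1, -0.0002, 0.002, 0, 0, -1, 0, 0, 0, 0, -1, 0, 0, 0, 0],
)

```text
time_s: 22.45
position: [0.4126, -0.3599, 0.0183]
ee_rot: [3.14, -0.0, 0.418]
ft_force: [-1.9, -6.4, -1.7]
gripper_width: 0.0155
grip_force: 50.3
```

Request:
move_arm(
  motion=[-1, -0.0001, 0.0015, 0, 0, -1, 0, 0, 0, 0, -1, 0, 0, 0, 0],
)

```text
time_s: 22.75
position: [0.4125, -0.3587, 0.0183]
ee_rot: [3.139, -0.001, 0.417]
ft_force: [-2.1, -7.7, -0.5]
gripper_width: 0.0157
grip_force: 50.5
```

Request:
move_arm(
  motion=[-1, 0, -0.01, 0, 0, -1, -0.02, -0.02, 0, 0, -1, -0.04, -0.02, 0, 0, -1, -0.04, -0.01, 0, 0, -1, 0, 0, 0, 0, -1, 0, 0, 0, 0],
)

```text
time_s: 23.35
position: [0.3115, -0.418, 0.018]
ee_rot: [-3.141, 0.0, 0.418]
ft_force: [-0.1, -0.6, -0.5]
gripper_width: 0.0157
grip_force: 50.0
```

```bash
python3 -c "
from h import *
faces()"
```

```text
top x [(np.float64(0.5), 7.6), (np.float64(-1.0), 4.9), (np.float64(-0.5), 7.6), (np.float64(0.5), 7.6), (np.float64(-1.0), 4.6)] y [(np.float64(-2.0), 5.3), (np.float64(-0.5), 4.8), (np.float64(-2.0), 4.7), (np.float64(-2.0), 4.2), (np.float64(-1.0), 4.4), (np.float64(-2.0), 4.3)]
scene x [(np.float64(0.0), 3.9), (np.float64(0.0), 4.9), (np.float64(0.0), 4.2), (np.float64(0.0), 4.1), (np.float64(-1.0), 5.5)] y [(np.float64(0.5), 4.1), (np.float64(0.5), 3.1), (np.float64(1.0), 3.2), (np.float64(0.5), 3.9), (np.float64(0.0), 3.1), (np.float64(1.0), 3.5)]
[ 0.3128 -0.4177  0.018 ] [-3.142 -0.     0.42 ] [ 0.3  0.3 -0.1]
```

Request:
move_arm(
  motion=[-1, 0, 0, 0.035, 0, -1, 0, 0, 0.035, 0, -1, 0, 0, 0.035, 0, -1, 0.012, 0.04, 0, -4, -1, 0.012, 0.04, 0, -4, -1, 0.012, 0.04, 0, -4, -1, 0.012, 0.04, 0, -4, -1, 0.012, 0.04, 0, -4],
)

```text
time_s: 24.25
position: [0.3732, -0.2155, 0.1232]
ee_rot: [3.141, -0.0, 0.069]
ft_force: [1.0, 0.1, 0.1]
gripper_width: 0.0158
grip_force: 50.0
```

Request:
move_arm(
  motion=[-1, 0.012, 0.04, 0, -4, -1, 0.012, 0.04, 0, 0, -1, 0.012, 0.04, 0, 0, -1, 0.012, 0.04, 0, 0, -1, 0.005, 0.04, 0, 0, -1, 0, 0.025, 0, 0, -1, 0, 0, 0, 0],
)

```text
time_s: 24.95
position: [0.4252, 0.0106, 0.1231]
ee_rot: [-3.141, 0.0, 0.006]
ft_force: [-0.3, 0.1, -1.0]
gripper_width: 0.016
grip_force: 50.0
```

Request:
move_arm(
  motion=[-1, 0, -0.003, -0.03, 0, -1, 0, 0, -0.03, 0, -1, 0, 0, -0.025, 0, -1, 0, 0, -0.012, 0, -1, 0, 0, -0.004, 0, -1, 0, 0, 0, 0],
)

```text
time_s: 25.55
position: [0.4253, 0.0043, 0.0218]
ee_rot: [-3.142, 0.001, 0.001]
ft_force: [-0.4, 1.6, -0.0]
gripper_width: 0.0159
grip_force: 50.0
```

```bash
python3 - <<'E'
from h import *
for n in('scene','top'):
    k,r,w=white(n,.02,[.4,.62,-.07,.08]); print(n,k,r)
s=telemetry.state(); print(s['position'],s['ft_force'])
E
```

```text
scene 214 ((0.5086416602134705, 0.0060889399610459805), (0.1075793132185936, 0.022692954167723656), 0.07660681009292603)
top 142 ((0.5306873917579651, 0.0031312303617596626), (0.06496031582355499, 0.01403068844228983), 1.4687312841415405)
[0.42560902 0.0042664  0.02260417] [ 0.55014372 -0.06721237 -0.2582068 ]
```

Stick is level over the mat; lower gently until it touches, then open.

Request:
move_arm(
  motion=[-1, 0, 0, -0.003, 0, -1, 0, 0, -0.002, 0, -1, 0, 0, -0.001, 0, -1, 0, 0, 0, 0],
  grip_force=15,
)

```text
time_s: 26.05
position: [0.4253, 0.0043, 0.0161]
ee_rot: [3.141, -0.0, 0.0]
ft_force: [0.5, 0.3, -0.9]
gripper_width: 0.0159
grip_force: 15.0
```

Request:
move_arm(
  motion=[-1, 0, 0, -0.001, 0, -0.6, 0, 0, 0, 0, -0.4, 0, 0, 0, 0, -0.1, 0, 0, 0, 0, -0.1, 0, 0, 0, 0, -0.1, 0, 0, 0.02, 0, -0.1, 0, 0, 0.04, 0, -0.1, 0, 0, 0.04, 0],
)

```text
time_s: 26.85
position: [0.4247, 0.0043, 0.1159]
ee_rot: [-3.141, 0.002, -0.0]
ft_force: [0.2, -0.2, -0.5]
gripper_width: 0.0431
grip_force: 0.0
```

Request:
move_arm(
  motion=[-0.1, 0, 0, 0.05, 0, -0.1, 0, 0, 0.05, 0, -0.1, 0, 0, 0.04, 0, -0.1, 0, 0, 0, 0, -0.1, 0, 0, 0, 0],
)

```text
time_s: 27.35
position: [0.4251, 0.0043, 0.2554]
ee_rot: [3.141, -0.001, 0.0]
ft_force: [-0.2, 0.2, -0.6]
gripper_width: 0.0427
grip_force: 0.0
```

```bash
python3 - <<'E'
from h import *
for n in('scene','top'):
    k,r,w=white(n,.018,[.4,.62,-.07,.08]); print(n,k,r)
faces()
for l in('stand','mic','meter'):
    for m in cams.masks_of('scene',l)[:2]: print(l,round(m['conf'],2),np.round(m['at']))
print(telemetry.state()['grip_force'])
E
```

```text
scene 202 ((0.5109090805053711, 0.005954583175480366), (0.10501888394355774, 0.01897158846259117), 0.026361657306551933)
top 40 ((0.5521155595779419, 0.003681409638375044), (0.01705625094473362, 0.014054122380912304), 1.5110853910446167)
top x [(np.float64(1.0), 7.2), (np.float64(-0.5), 4.9), (np.float64(-0.5), 7.4), (np.float64(0.5), 7.1), (np.float64(-0.5), 4.5)] y [(np.float64(-2.0), 5.4), (np.float64(-0.5), 5.1), (np.float64(-2.0), 4.9), (np.float64(-1.5), 4.2), (np.float64(-0.5), 4.8), (np.float64(-2.0), 4.5)]
scene x [(np.float64(0.0), 3.9), (np.float64(0.0), 4.8), (np.float64(0.0), 4.3), (np.float64(0.0), 4.1), (np.float64(-1.0), 5.5)] y [(np.float64(0.5), 4.0), (np.float64(0.5), 3.0), (np.float64(1.0), 3.2), (np.float64(0.5), 4.0), (np.float64(0.5), 3.0), (np.float64(1.0), 3.4)]
[0.4248 0.0043 0.2538] [-3.141e+00  3.000e-03  0.000e+00] [ 0.2 -0.3 -1.1]
stand 0.87 [338. 301.]
stand 0.79 [200. 244.]
mic 0.82 [281. 152.]
meter 0.56 [198. 140.]
0.0
```

```bash
python3 -c "
from cell import order
print(order.job_done())"
```

```text
the job is handed in; nothing more can be done
None
```

The job is handed in; no verdict came back. By the last camera check the plate sits flush against both bars to about 1–2 mm, the stick lies released on the mat with its middle near (0.48, 0.005) m, and the stand had not moved. I set the stick down on the mat once partway, to regrip it level before pushing.

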